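Start up the inspection bench

TASK

Start up the inspection bench at its switch console: press down the raised end of the red rocker until it is fully over, then the blue one, then the green one, in that order, and leave all three on. Never switch on the yellow one. This is pressing only: leave the vial, jar, marker and basket where they are, without lifting, shifting or tipping them.

Things in the scene. Friction and masses are not known exactly. Their poses are not given: they have to be found in the camera images.
- console: Grey switch console fixed level to the bench, 130 (x) x 290 (y) x 38 mm high; origin at the centre of its underside, x away from the robot, y along its row of four rocker switches. Their black frames, 88 (x) x 48 (y) x 12 mm, tops 50 mm above the bench, stand 66 mm apart on its long centre line; the order of the colours varies. The hinge lines lie on that line (x = 0), 48 mm above the bench.
- red_end (a point): Where to press the red rocker (36 mm wide along console y, 70 mm long along x, a shallow V of two wings): point on top of its far (console +x) wing by the white dot, mid-width, 26 mm from the hinge; moves with it. Off: 22 mm beyond the hinge, 62 mm above the bench, the wing rising away from the robot to its tip at 66 mm. Fully on: 26 mm beyond, 52 mm up, wing level.
- red_rocker (a joint): Angle of the red rocker in rad: 0 off (far wing raised, near wing level), 0.40 fully on (far wing level, near wing raised). It has no return spring: it stays where it is left, and turns under about 3 N at the pressing point.
- blue_end (a point): Where to press the blue rocker (36 mm wide along console y, 70 mm long along x, a shallow V of two wings): point on top of its far (console +x) wing by the white dot, mid-width, 26 mm from the hinge; moves with it. Off: 22 mm beyond the hinge, 62 mm above the bench, the wing rising away from the robot to its tip at 66 mm. Fully on: 26 mm beyond, 52 mm up, wing level.
- blue_rocker (a joint): Angle of the blue rocker in rad: 0 off (far wing raised, near wing level), 0.40 fully on (far wing level, near wing raised). It has no return spring: it stays where it is left, and turns under about 3 N at the pressing point.
- green_end (a point): Where to press the green rocker (36 mm wide along console y, 70 mm long along x, a shallow V of two wings): point on top of its far (console +x) wing by the white dot, mid-width, 26 mm from the hinge; moves with it. Off: 22 mm beyond the hinge, 62 mm above the bench, the wing rising away from the robot to its tip at 66 mm. Fully on: 26 mm beyond, 52 mm up, wing level.
- green_rocker (a joint): Angle of the green rocker in rad: 0 off (far wing raised, near wing level), 0.40 fully on (far wing level, near wing raised). It has no return spring: it stays where it is left, and turns under about 3 N at the pressing point.
- yellow_end (a point): Where to press the yellow rocker (36 mm wide along console y, 70 mm long along x, a shallow V of two wings): point on top of its far (console +x) wing by the white dot, mid-width, 26 mm from the hinge; moves with it. Off: 22 mm beyond the hinge, 62 mm above the bench, the wing rising away from the robot to its tip at 66 mm. Fully on: 26 mm beyond, 52 mm up, wing level.
- yellow_rocker (a joint): Angle of the yellow rocker in rad: 0 off (far wing raised, near wing level), 0.40 fully on (far wing level, near wing raised). It has no return spring: it stays where it is left, and turns under about 3 N at the pressing point.
- vial_center (a point): Loose amber vial with white cap, 28 mm diameter, 62 mm high, standing on the bench on the robot's side of the console; point at its centre, half-way up.
- jar_center (a point): Loose white specimen jar with red cap, 52 mm diameter, 60 mm high, standing on the bench beyond the console's right (-y) end; point at its centre, half-way up.
- marker_center (a point): Loose marker pen, white with a blue cap, 135 mm long, 16 mm wide, 14 mm high, lying on the bench on the robot's side of the console; point near the middle of its length, 7 mm up; its x axis runs along the pen.
- basket_center (a point): Loose orange open basket, 200 (its x) x 150 (its y) x 85 mm high, standing on the bench beyond the console's left (+y) end; point at its centre, half-way up.
Not all that is in view belongs to the job. There is more than one size of the part that bears vial_center; the job needs the larger. What is shaped like the part that bears marker_center but purple is not meant.

How it is judged:
On the way, in this order (a step that is already met when the one before it is completed fails the run):
1. the red rocker is fully over (value of joint red_rocker above 0.34 rad), for 0.2 s.
2. the blue rocker is fully over (value of joint blue_rocker above 0.34 rad), for 0.2 s.
3. the green rocker is fully over (value of joint green_rocker above 0.34 rad), for 0.2 s.
At the end, for the whole second after the job is handed in: The red, blue and green rockers are over (above 0.34 of 0.40 rad), the yellow one is off (below 0.15 rad), and the vial, jar, marker and basket are within 20 mm of where they began and tilted less than 0.2 rad (value of joint each of red_rocker, blue_rocker, green_rocker above 0.34 rad and value of joint yellow_rocker below 0.15 rad and distance of each of vial_center, jar_center, marker_center, basket_center from where it was at the start of the episode below 0.02 m and angle between each of vial_center, jar_center, marker_center, basket_center's own z axis and vertical below 0.2 rad); the robot touches nothing.
It fails at once if the blue rocker is turned past half-way (0.2 rad) while the red one is not fully over (below 0.34 rad) (value of joint blue_rocker above 0.2 rad and value of joint red_rocker below 0.34 rad).
It fails at once if the green rocker is turned past half-way (0.2 rad) while the red or the blue one is not fully over (below 0.34 rad) (value of joint green_rocker above 0.2 rad and value of joint any of red_rocker, blue_rocker below 0.34 rad).
It fails at once if the yellow rocker is turned on (above 0.15 rad) (value of joint yellow_rocker above 0.15 rad).
It fails at once if the vial, jar, marker or basket is lifted, shifted (more than 20 mm) or tipped (more than 0.3 rad) (distance of any of vial_center, jar_center, marker_center, basket_center from where it was at the start of the episode above 0.02 m or angle between any of vial_center, jar_center, marker_center, basket_center's own z axis and vertical above 0.3 rad).
It also fails if it takes over 48 s, if anything falls off the work surface, if the arm or the gripper's body presses on something with over 40 N, if the wrist force passes 120 N, or if a joint passes its speed limit or range.

ROBOT

A 7-joint arm with a two-finger parallel gripper is mounted at the origin on the work surface. World frame = base frame: x ahead of the robot, y to its left, z up, the work surface at z = 0. Lengths are in m, angles in rad, forces in N, time in s.
With the tool pointing down it reaches from about 0.4 to 0.875 m from the base axis. Payload 19.3 kg.
Tool frame: the origin (TCP) lies at the centre of the arm's flange, where the gripper is bolted on; the fingertips stand 173 mm ahead of it and the grasp point (between the pads) lies 155 mm ahead of it (bot.grip_point_offset is the distance from the TCP to the grasp point, in m); z points along the fingers, x is the direction in which the jaws open and shut, and the axes are right-handed (so a half turn about z gives the same grasp; the last joint's range is limited). The gripper opens to 85 mm and grips with 20 to 120 N. Pads are 22 mm wide; open, the fingers measure 114 mm over their backs; the gripper's body (76 mm by 85 mm) begins 54 mm behind the grasp point. The pads swing forward as they close: fully open they stand 13 mm farther back than shut.
Start: joints at [1.224, 0.521, -0.036, 1.599, 0.021, 1.021, -0.113], TCP at [0.171, -0.601, 0.405] pointing down, gripper open.
Joint ranges: [-2.91, 2.91], [-0.3, 2.13], [-1.5, 1.42], [0.17, 2.43], [-1.26, 4.41], [0.16, 1.93], [-2.52, 2.52]. Speed limits (rad/s): [1.89, 1.89, 2.39, 2.39, 3.01, 3.01, 3.01].

INTERFACE

Orientations are given as [roll, pitch, yaw] about the fixed x, y, z axes, in that order (R = Rz(yaw) Ry(pitch) Rx(roll)).
In Python, from workcell import bot gives the robot as it stands.
- The arm moves only by the tool step_arm, never from a script. Its argument "plan" is a list that holds one entry, the list of rows, each a list of 4 numbers: the shift along the world's x, y, z in cm, then the turn about the world's z in rad. A call has 1 to 12 rows; each row is the pose to reach, as a shift and turn from the pose measured when the call began; what a row does not reach only later rows make up. A row lasts 1/12 s, in which the tool goes at most 41.7 mm and 7.16 degrees, less where a joint would pass 70% of its speed; a pose out of reach is approached as far as the arm can. A call with a gripper value outside its range is refused whole. "jaw" is the closure, from 0 (fully open) to 1 (shut), set as the call begins (left out, the last holds). The fingers move at their own pace and stop on an object; "force" is the grip in N (left out, the last holds). Time passes only in rows, so rows that repeat a pose let the fingers close. It gives the time, the measured TCP pose, the force and the opening at its end, in the units of the state.
- bot.observe(): the state, without advancing time (a new reading comes with each control period).
- bot.grab_frame(name): name is "side" or "top" or "wrist"; returns a dict with "pixels" (384x512x3 uint8, blue, green, red), "mtx" (3x3 intrinsics, pixels), "R" (3x3) and "t" (3): a world point X has camera coordinates R X + t. Camera axes: x right, y down, z forward; pixel columns grow to the right and rows downward; lengths in m; the calibration is good to about 2 mm. A picture is of the moment at which its call begins. There is no depth.
- bot.job_done(): hands the job in, once; it reports no verdict.
The state is a dict: "clock": time; "qpos": joint angles; "qd": joint speeds; "joint_efforts": joint torques, N m; "position": TCP position; "tool_rot": TCP orientation; "force": force on the tool from outside, world axes, zero at the start; "moment": the same for the moment, N m; "grip_width": finger opening in m.
Only numpy, scipy, OpenCV 4.12 (cv2) and the standard library are available. Lean on these libraries where they do the work, as an engineer would, in place of code of your own. Each camera call takes 0.05 s, during which the arm holds its last target.

## Working session

There is one attempt and no reset: what is moved stays moved. The work goes in short steps, Python scripts to look and compute and a tool call to move; the robot and the scene stay as the last step left them, time stands still between calls to the robot, and variables do not carry over. Pictures are saved under pics/ and viewed, and the job is handed in when it is done.

Besides the shell and the picture viewer there is one more tool, called after ">>>" by a JSON object that holds its "api" and its "payload", one argument or row to a line. step_arm: Moves the arm, as the interface text tells. Its arguments: {"type":"object","properties":{"plan":{"type":"array"},"jaw":{"type":"number"},"force":{"type":"number"}},"required":["plan"]}

```bash
mkdir -p pics
cat > h.py <<'E'
import numpy as np,cv2
from workcell import bot
def grab(n,f):
    d=bot.grab_frame(n); im=np.array(d["pixels"]); cv2.imwrite(f"pics/{f}.png",im)
    np.savez(f"pics/{f}.npz",im=im,K=d["mtx"],R=d["R"],t=d["t"]); return d
def load(f): return np.load(f"pics/{f}.npz")
def ray(d,u,v,z):
    K,R,t=[np.array(d[k]) for k in("K","R","t")]
    c=-R.T@t.ravel(); r=R.T@np.linalg.solve(K,[u,v,1.]); return c+r*(z-c[2])/r[2]
def proj(d,X):
    K,R,t=[np.array(d[k]) for k in("K","R","t")]
    p=K@(R@np.array(X)+t.ravel()); return p[:2]/p[2]
E
python3 - <<'E'
from h import *
for n in("top","side","wrist"): grab(n,n+"0")
print(bot.observe())
E
```

```text
{'clock': 0.15, 'qpos': array([ 1.22379045,  0.5218697 , -0.03629052,  1.599837  ,  0.02120085,
        1.0210814 , -0.11277977]), 'qd': array([ 0.0018495 , -0.00089076,  0.00216602, -0.00209906, -0.00092897,
        0.00050412,  0.00015619]), 'joint_efforts': array([ 1.99397029e-03, -9.27387714e+01,  1.98077515e+00, -3.70059872e+01,
        1.79490179e-02,  6.33861389e-03, -3.09077564e-05]), 'position': array([ 0.17074349, -0.60113402,  0.40427726]), 'tool_rot': array([ 3.14152118e+00,  8.07513340e-04, -1.29401486e+00]), 'force': array([-0.07855296, -0.52061698,  0.34464816]), 'moment': array([-0.02750824,  0.01927547,  0.04579378]), 'grip_width': 0.08532347835157243}
```

View pics/top0.png

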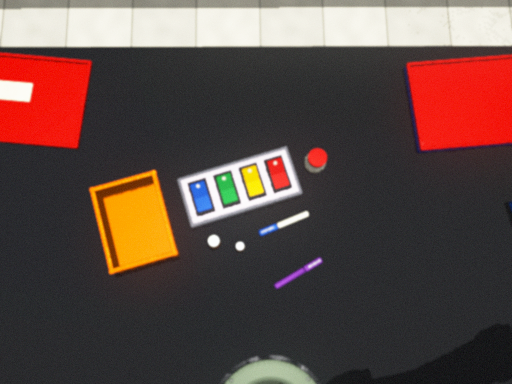

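View pics/side0.png

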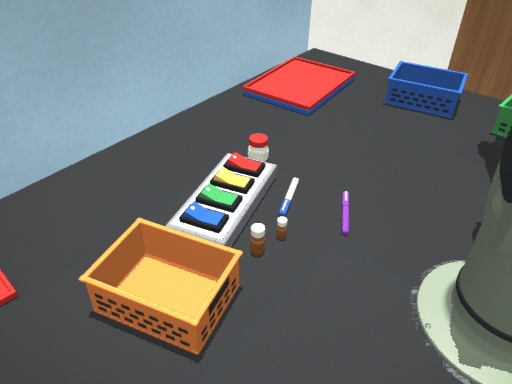

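View pics/wrist0.png

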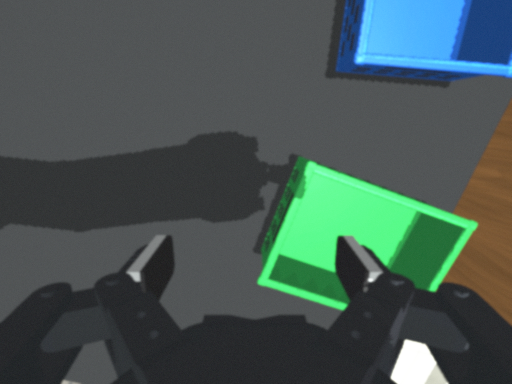

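The top view shows the row as blue, green, yellow, red from left (+y) to right, around pixels (201,196), (227,188), (252,180) and (277,173). The jar is at (316,160), just beyond red. The larger vial is at (214,241) and the marker at (285,223). Next I measure the console and the rocker pressing points.

```bash
cat > m.py <<'E'
from h import *
hs={'blue':(100,130),'green':(45,85),'yellow':(22,38),'red':None}
def masks(im):
    hsv=cv2.cvtColor(im,cv2.COLOR_BGR2HSV);H,S,V=cv2.split(hsv);o={}
    for c,r in hs.items():
        m=((H<8)|(H>172)) if r is None else ((H>=r[0])&(H<=r[1]))
        o[c]=(m&(S>130)&(V>80)).astype(np.uint8)
    return o
def blob(m,roi):
    z=np.zeros_like(m);x0,y0,x1,y1=roi;z[y0:y1,x0:x1]=m[y0:y1,x0:x1]
    n,l,s,c=cv2.connectedComponentsWithStats(z);i=1+np.argmax(s[1:,4]);return c[i],s[i]
E
python3 - <<'E'
from m import *
import itertools
T=load("top0");S=load("side0")
mt=masks(T['im']);ms=masks(S['im'])
for c in hs:
    a,sa=blob(mt[c],(180,145,300,225)); b,sb=blob(ms[c],(170,150,270,245))
    P=[np.array(d['K'])@np.c_[d['R'],d['t'].ravel()] for d in(T,S)]
    X=cv2.triangulatePoints(P[0],P[1],a,b).ravel();X=X[:3]/X[3]
    print(c,a.round(1),sa[4],b.round(1),sb[4],'tri',X.round(4),'plane.054',ray(T,*a,.054).round(4))
# console
im=T['im'];hsv=cv2.cvtColor(im,cv2.COLOR_BGR2HSV)
m=((hsv[...,2]>110)).astype(np.uint8); z=np.zeros_like(m); z[140:232,170:303]=m[140:232,170:303]
z=cv2.morphologyEx(z,cv2.MORPH_OPEN,np.ones((3,3)))
cn=max(cv2.findContours(z,0,2)[0],key=cv2.contourArea); r=cv2.minAreaRect(cn);box=cv2.boxPoints(r)
W=np.array([ray(T,*p,.038) for p in box]);print(box.round(1));print(W.round(4),W.mean(0).round(4)); print([np.linalg.norm(W[i]-W[i-1]).round(4) for i in range(4)])
# other things
for n,p,h in(('vialcap',(214,241),.062),('small',(240,246),.05),('jar',(317,157),.06),('mk',(261,233),.007),('mk',(308,213),.007)):print(n,ray(T,*p,h).round(3))
big=cv2.resize(im[135:255,170:340],None,fx=4,fy=4,interpolation=2);cv2.imwrite('pics/topz.png',big)
cv2.imwrite('pics/sidez.png',cv2.resize(S['im'][130:260,160:310],None,fx=4,fy=4,interpolation=2))
E
```

```text
blue [200.8 196.3] 451 [203.4 214.5] 509 tri [0.5268 0.1607 0.0513] plane.054 [0.525  0.1595 0.054 ]
green [226.7 188.6] 414 [218.  195.4] 406 tri [0.5458 0.0974 0.0512] plane.054 [0.5436 0.0963 0.054 ]
yellow [252.4 181.1] 444 [226.9 181. ] 78 tri [0.57   0.036  0.0408] plane.054 [0.5619 0.033  0.054 ]
red [277.6 173.1] 458 [243.3 162.4] 344 tri [ 0.5837 -0.0287  0.0519] plane.054 [ 0.5816 -0.0296  0.054 ]
[[176.1 178.3]
 [287.7 144.8]
 [302.4 193.8]
 [190.8 227.3]]
[[ 0.5747  0.2224  0.038 ]
 [ 0.6594 -0.0584  0.038 ]
 [ 0.5322 -0.0914  0.038 ]
 [ 0.4514  0.1847  0.038 ]] [0.5544 0.0643 0.038 ]
[np.float64(0.1289), np.float64(0.2933), np.float64(0.1314), np.float64(0.2877)]
vialcap [0.414 0.127 0.062]
small [0.403 0.065 0.05 ]
jar [ 0.62  -0.128  0.06 ]
mk [0.439 0.012 0.007]
mk [ 0.489 -0.108  0.007]
```

View pics/topz.png

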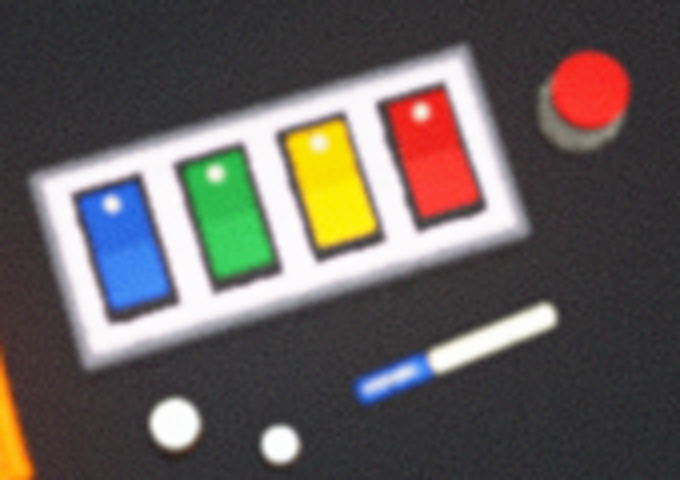

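View pics/sidez.png

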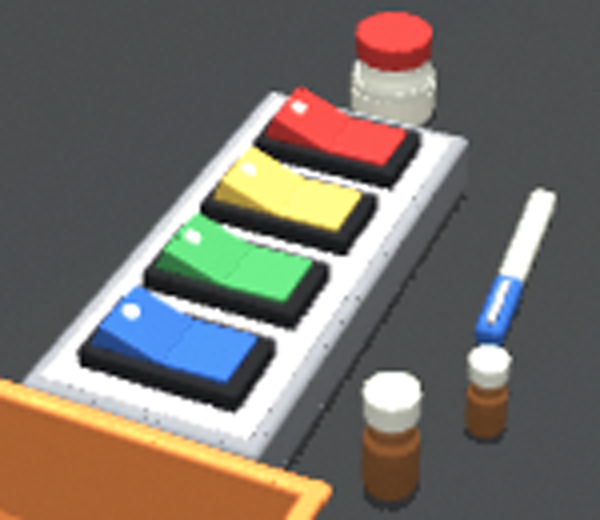

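The zoomed views show all four far wings raised, so every rocker is off. The white dots are clear in both: red at (275,163) in the top view and (235,156) in the side view, blue at (198,186) and (193,208). I triangulate the dots.

Run:
```python
from h import *
T=load("top0");S=load("side0")
P=[np.array(d['K'])@np.c_[d['R'],d['t'].ravel()] for d in(T,S)]
def cen(d,p,r=4):
    x,y=np.round(p).astype(int);g=d['im'][y-r:y+r+1,x-r:x+r+1].astype(float).min(2)
    w=np.clip(g-np.percentile(g,75),0,None);yy,xx=np.mgrid[-r:r+1,-r:r+1];w[np.hypot(xx,yy)>3]=0
    return np.array([x+(w*xx).sum()/w.sum(),y+(w*yy).sum()/w.sum()])
D={}
for c,a,b in(('blue',(112,204),(131,312)),('green',(216,173),(193,238)),('yellow',(318,142),(249,169)),('red',(421,111),(299,106))):
    a=cen(T,np.array(a)/4+[170,135]-.4);b=cen(S,np.array(b)/4+[160,130]-.4)
    X=cv2.triangulatePoints(P[0],P[1],a,b).ravel();X=X[:3]/X[3];D[c]=X;print(c,a.round(1),b.round(1),X.round(4),ray(T,*a,.062).round(4))
    print(proj(T,X).round(1),proj(S,X).round(1))
L=D['red']-D['blue'];yaw=np.arctan2(L[0],-L[1]);print('yaw',yaw,np.linalg.norm(L[:2])/3)
```

```text
blue [197.5 185.6] [192.4 207.3] [0.5509 0.1675 0.0614] [0.5501 0.167  0.062 ]
[197.3 185.3] [192.8 207.4]
green [223.4 177.9] [207.8 188.7] [0.5696 0.1044 0.0613] [0.5688 0.1039 0.062 ]
[223.2 177.6] [208.3 188.8]
yellow [249.2 170.2] [221.8 171.8] [0.5884 0.0409 0.0614] [0.5875 0.0405 0.062 ]
[249.1 170. ] [222.2 171.9]
red [274.8 162.5] [234.3 156.3] [ 0.6073 -0.0222  0.0623] [ 0.6066 -0.0227  0.062 ]
[274.6 162.2] [234.7 156.4]
yaw 0.2888306191178951 0.06596682738636737
```

The dots fit a plane about 62 mm up, spaced 66.0 mm apart, with the console yaw at 0.289. The jaw axis (-1.294, equal to 1.848) already lies along console y. I shut the jaws and move high over red.

>>> {"api": "step_arm", "payload": {
  "plan": [
    [[2.4, 3.2, 0, 0], [4.8, 6.4, 0, 0], [7.2, 9.6, 0, 0], [9.6, 12.8, 0, 0], [12, 16, 0, 0], [14.4, 19.2, 0, 0], [16.8, 22.4, 0, 0], [19.2, 25.6, 0, 0], [21.6, 28.8, 0, 0], [24, 32, 0, 0], [26.4, 35.2, 0, 0], [28.8, 38.4, 0, 0]]
  ],
  "jaw": 1,
  "force": 60
}}

```text
clock: 1.15
position: [0.4595, -0.2153, 0.4044]
tool_rot: [3.142, 0.001, -1.294]
force: [0.8, -1.0, -0.8]
grip_width: 0.0002
```

>>> {"api": "step_arm", "payload": {
  "plan": [
    [[2.4, 3.1, 0, 0], [4.8, 6.3, 0, 0], [7.2, 9.4, 0, 0], [9.6, 12.6, 0, 0], [12, 15.7, 0, 0], [13.8, 18, 0, 0], [14.7, 19.3, 0, 0], [14.7, 19.3, -3, 0.01], [14.7, 19.3, -6, 0.01], [14.7, 19.3, -9, 0.01], [14.7, 19.3, -12, 0.01], [14.7, 19.3, -12, 0.01]]
  ]
}}

```text
clock: 2.15
position: [0.6047, -0.0228, 0.2793]
tool_rot: [3.134, 0.003, -1.284]
force: [-0.3, -1.2, -0.1]
grip_width: 0.0002
```

Run:
```python
from m import *
for n in("top","side","wrist"): grab(n,n+"1")
s=bot.observe();print(s['clock'],s['position'],s['tool_rot'],s['force'])
for n in("top","side"):
    d=load(n+"1"); p=s['position']-[0,0,.173]; print(n,proj(d,p),proj(d,[.607,-.0223,.062]))
S=load("side1");cv2.imwrite('pics/s1z.png',cv2.resize(S['im'][90:260,160:310],None,fx=4,fy=4*.85,interpolation=2))
```

```text
2.3 [ 0.60685169 -0.02259329  0.28566611] [-3.14086944e+00  4.02737941e-04 -1.28447982e+00] [-0.29396761  0.14077164  1.20831861]
top [276.13112678 156.72324827] [274.61508178 162.36271691]
side [234.69846922 137.48689927] [234.81654309 156.5006523 ]
```

View pics/s1z.png

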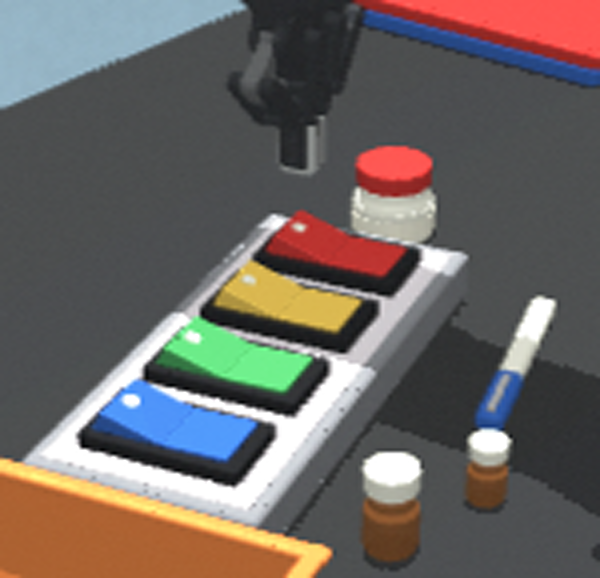

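View pics/wrist1.png

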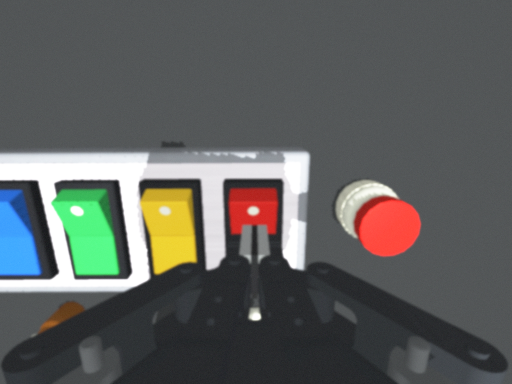

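The side view shows the shut fingertips centred over the red dot, clear of the jar and the other rockers, and the wrist view has the fingers in line with red's dot at (253,211). I press down in stages.

>>> {"api": "step_arm", "payload": {
  "plan": [
    [[0, 0, -2, 0], [0, 0, -3.5, 0], [0, 0, -4.2, 0], [0, 0, -4.6, 0], [0, 0, -5, 0], [0, 0, -5.3, 0], [0, 0, -5.3, 0]]
  ]
}}

```text
clock: 2.88
position: [0.6072, -0.0225, 0.2332]
tool_rot: [-3.14, 0.0, -1.284]
force: [0.3, -0.3, 1.5]
grip_width: 0.0001
```

>>> {"api": "step_arm", "payload": {
  "plan": [
    [[0, 0, -0.2, 0], [0, 0, -0.4, 0], [0, 0, -0.6, 0], [0, 0, -0.8, 0], [0, 0, -0.8, 0]]
  ]
}}

```text
clock: 3.3
position: [0.6074, -0.0225, 0.2255]
tool_rot: [-3.139, -0.0, -1.285]
force: [1.7, 0.9, 6.3]
grip_width: -0.0001
```

Run:
```python
from m import *
S=grab("side","side2");s=bot.observe();print(s['clock'],s['position'],s['force'])
cv2.imwrite('pics/s2z.png',cv2.resize(np.array(S['pixels'])[120:220,190:310],None,fx=5,fy=5,interpolation=2))
```

```text
3.35 [ 0.60738699 -0.02251719  0.22548443] [1.50628607 0.23676361 7.06980842]
```

View pics/s2z.png

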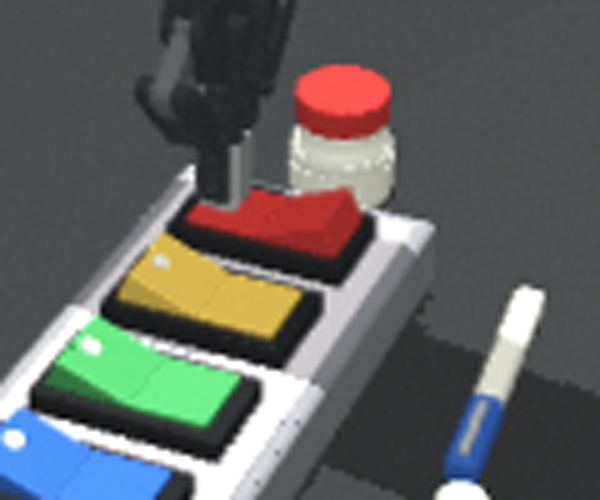

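Red has turned: its near wing now stands up at zoom pixel (345,200), with about 7 N at the tip. I press a bit further to the stop.

>>> {"api": "step_arm", "payload": {
  "plan": [
    [[0, 0, -0.1, 0], [0, 0, -0.2, 0], [0, 0, -0.3, 0], [0, 0, -0.3, 0]]
  ]
}}

```text
clock: 3.68
position: [0.6075, -0.0225, 0.2249]
tool_rot: [-3.139, -0.001, -1.285]
force: [-15.4, 0.8, 50.5]
grip_width: 0.0001
```

A firm stop at 50 N, so red is fully over. I lift, check, and move to blue.

>>> {"api": "step_arm", "payload": {
  "plan": [
    [[0, 0, 2, 0], [0, 0, 5, 0], [0, 0, 8, 0], [-1, 3.3, 8, 0], [-2, 6.6, 8, 0], [-3, 10, 8, 0], [-4, 13.3, 8, 0], [-5, 16.6, 8, 0], [-5.7, 19, 8, 0], [-5.7, 19, 8, 0], [-5.7, 19, 8, 0]]
  ]
}}

```text
clock: 4.6
position: [0.5498, 0.1687, 0.3046]
tool_rot: [-3.14, -0.001, -1.282]
force: [0.2, -1.0, -0.3]
grip_width: 0.0003
```

Run:
```python
from m import *
S=grab("side","side3");W=grab("wrist","wrist3");s=bot.observe();print(s['clock'],s['position'],s['tool_rot'],s['force'])
cv2.imwrite('pics/s3z.png',cv2.resize(np.array(S['pixels'])[120:250,160:310],None,fx=4,fy=4,interpolation=2))
```

```text
4.7 [0.55057562 0.16660402 0.30461205] [-3.13934612e+00 -1.52836283e-03 -1.28555249e+00] [ 0.36006317 -0.53318454  0.3120949 ]
```

View pics/s3z.png

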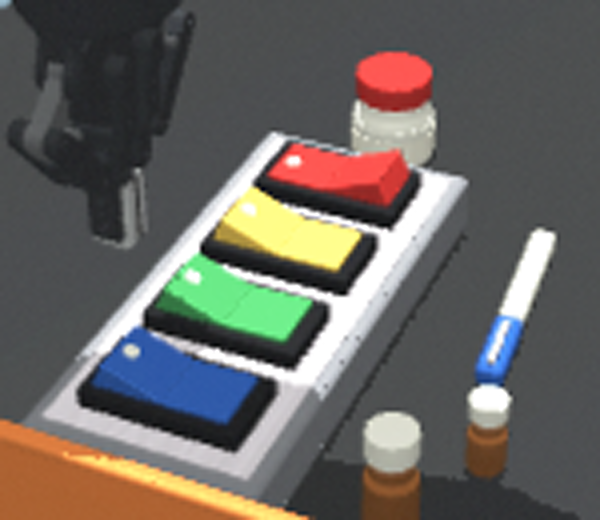

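View pics/wrist3.png

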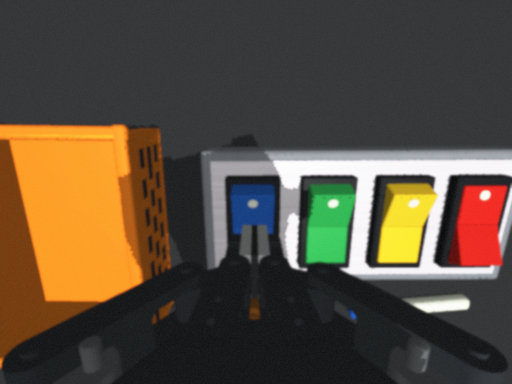

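Red is fully over: its far wing is level and the near wing raised, at (400,165) in the side zoom. The other three are unchanged. The tip is above blue's dot. Before descending I check the basket clearance.

Run:
```python
from h import *
T=load("top0");a=ray(T,156,172,.085);b=ray(T,178,254,.085);print(a,b)
u=np.array([.9586,.2848]);v=np.array([-.2848,.9586])
for p in(a,b):print((p[:2]-[.5505,.167])@u,(p[:2]-[.5505,.167])@v)
```

```text
[0.57916584 0.2643229  0.085     ] [0.38266665 0.20876264 0.085     ]
0.055196632732567086 0.08512970355449101
-0.14899104621723538 0.08783260333791126
```

The basket is 85 mm to the side, clear of the gripper's half-width of about 57 mm. I press blue.

>>> {"api": "step_arm", "payload": {
  "plan": [
    [[0, 0.05, -2.5, 0], [0, 0.05, -5, 0], [0, 0.05, -6.2, 0], [0, 0.05, -6.6, 0], [0, 0.05, -7, 0], [0, 0.05, -7.3, 0], [0, 0.05, -7.6, 0], [0, 0.05, -7.8, 0], [0, 0.05, -8, 0], [0, 0.05, -8.1, 0], [0, 0.05, -8.1, 0], [0, 0.05, -8.1, 0]]
  ]
}}

```text
clock: 5.7
position: [0.551, 0.1674, 0.2252]
tool_rot: [-3.137, -0.002, -1.286]
force: [-4.2, -2.1, 25.8]
grip_width: -0.0001
```

It reaches the stop at the same height with 26 N. I press slightly more, then go to green.

>>> {"api": "step_arm", "payload": {
  "plan": [
    [[0, 0, -0.2, 0], [0, 0, -0.2, 0], [0, 0, -0.2, 0], [0, 0, 3, 0], [0, 0, 6, 0], [0, 0, 8, 0], [0.9, -3.2, 8, 0], [1.8, -6.3, 8, 0], [1.8, -6.3, 8, 0], [1.8, -6.3, 8, 0]]
  ]
}}

```text
clock: 6.53
position: [0.5692, 0.1025, 0.3053]
tool_rot: [-3.137, -0.002, -1.289]
force: [-0.0, 1.0, 1.0]
grip_width: -0.0001
```

Run:
```python
from m import *
S=grab("side","side4");W=grab("wrist","wrist4");s=bot.observe();print(s['clock'],s['position'],s['tool_rot'],s['force'])
cv2.imwrite('pics/s4z.png',cv2.resize(np.array(S['pixels'])[120:250,160:310],None,fx=4,fy=4,interpolation=2))
```

```text
6.6333 [0.56874068 0.10487799 0.30518774] [-3.13754955e+00 -1.09947914e-03 -1.28527612e+00] [-0.05591062  0.77392429  0.47714429]
```

View pics/s4z.png

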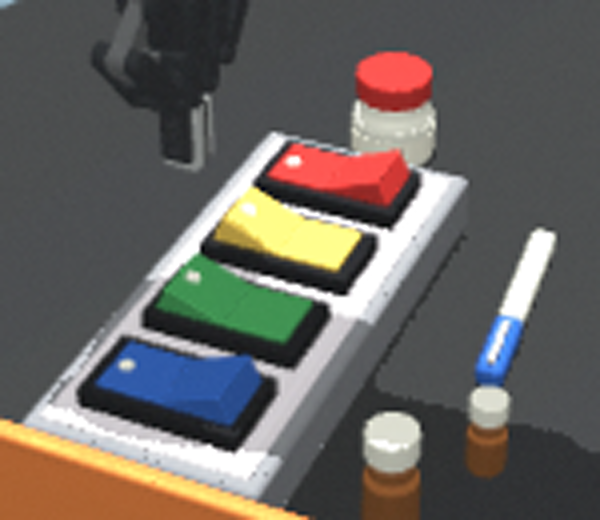

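View pics/wrist4.png

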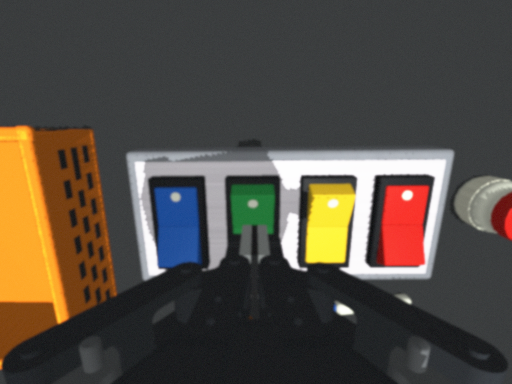

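Blue and red are both over, with level far wings at (127,365) and (293,160) in the side zoom. Yellow is still off, and the tip is over green's dot, so I press green and then lift away.

>>> {"api": "step_arm", "payload": {
  "plan": [
    [[0, -0.05, -2.5, 0], [0, -0.05, -5, 0], [0, -0.05, -6.2, 0], [0, -0.05, -6.6, 0], [0, -0.05, -7, 0], [0, -0.05, -7.3, 0], [0, -0.05, -7.6, 0], [0, -0.05, -7.8, 0], [0, -0.05, -8, 0], [0, -0.05, -8.2, 0], [0, -0.05, -8.2, 0], [0, -0.05, -8.2, 0]]
  ]
}}

```text
clock: 7.63
position: [0.5692, 0.1044, 0.2251]
tool_rot: [-3.135, -0.002, -1.286]
force: [-7.2, -0.3, 33.9]
grip_width: 0.0
```

>>> {"api": "step_arm", "payload": {
  "plan": [
    [[0, 0, -0.2, 0], [0, 0, -0.2, 0], [0, 0, -0.2, 0], [0, 0, 3, 0], [0, 0, 6, 0], [0, 0, 10, 0], [0, 0, 14, 0], [0, 0, 16, 0], [0, 0, 16, 0], [0, 0, 16, 0]]
  ]
}}

```text
clock: 8.47
position: [0.5692, 0.1042, 0.3863]
tool_rot: [-3.133, -0.002, -1.286]
force: [-0.5, -0.3, -0.1]
grip_width: 0.0003
```

Run:
```python
from m import *
S=grab("side","side5");W=grab("wrist","wrist5");T=grab("top","top5");s=bot.observe();print(s['clock'],s['position'],s['force'])
a=np.array(S['pixels'])[120:330,80:320]
b=load('side0')['im'][120:330,80:320]
cv2.imwrite('pics/s5z.png',cv2.resize(np.array(S['pixels'])[120:250,160:310],None,fx=4,fy=4,interpolation=2))
cv2.imwrite('pics/cmp.png',cv2.resize(np.hstack([b,a]),None,fx=1.6,fy=1.6))
```

```text
8.6167 [0.56891173 0.10425329 0.38409653] [-0.25452554 -0.35139979  0.13590065]
```

View pics/s5z.png

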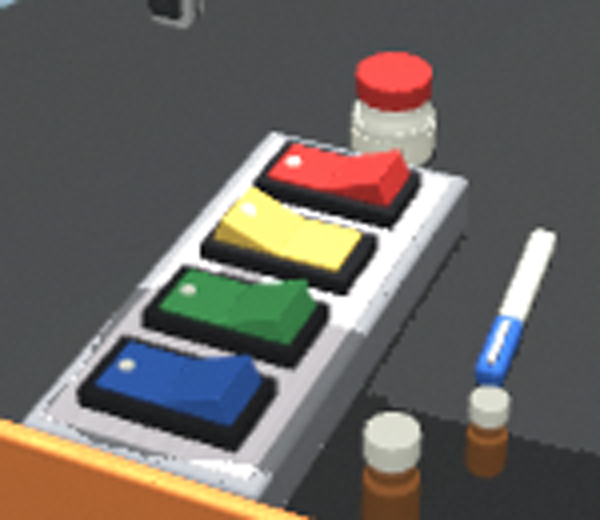

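View pics/cmp.png

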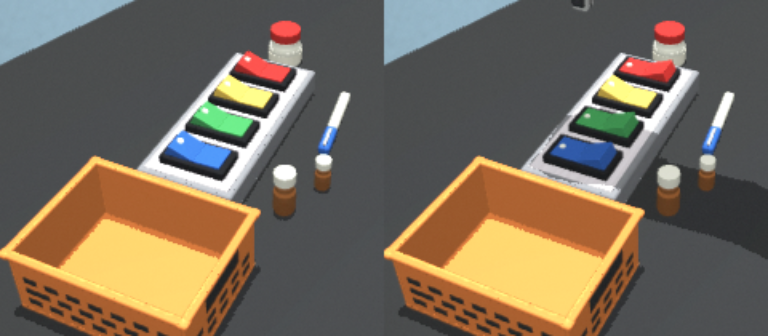

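View pics/wrist5.png

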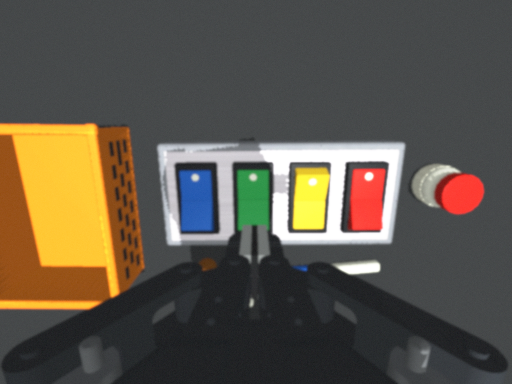

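Red, green and blue all have level far wings, and yellow is still off with its wing raised at (250,205) in the side zoom. The before/after view shows the basket, vial, jar and marker where they started. The arm is clear, so I hand in.

```bash
python3 -c "
from workcell import bot
print(bot.job_done())"
```

```text
the job is handed in; nothing more can be done
None
```

I pressed the red, blue and green rockers fully over, in that order, using the shut fingertips, and handed the job in at about 8.6 s of the 48 s allowed. Each press ended at a firm stop with the TCP at about 0.225 m; the measured forces there were 50 N (red), 26 N (blue) and 34 N (green).

- **Rockers:** the last pictures show red, blue and green with their far wings level and yellow still off. I judged the rocker angles from pictures and contact, since no direct reading was available.
- **Loose objects:** comparing the side view before and after by eye, the vial, jar, marker and basket had not moved.
- **Arm:** it was clear, with about 0 N on the tool.
- **Disagreement:** the console-outline fit put the dots 26 mm from the hinge, against 22 mm in the text. I aimed at the dots as triangulated from two views.

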